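# Tilt a module tray for the inspection camera, then pin it level

## Robot

A 6-joint arm with a two-finger parallel gripper is mounted at the origin on the work surface. World frame = base frame: x ahead of the robot, y to its left, z up, the work surface at z = 0. Lengths are in mm, angles in rad, forces in N, time in s.
With the tool pointing down it reaches from about 400 to 925 mm from the base axis. Payload 12.5 kg.
Tool frame: the origin (TCP) lies at the very end of the fingers, on their centre line; the grasp point (between the pads) lies 19 mm behind it; z points along the fingers, y is the direction in which the jaws open and shut (so a half turn about z gives the same grasp; the last joint's range is limited). The gripper opens to 95 mm and grips with 3 to 60 N. Pads are 20 mm wide; open, the fingers measure 119 mm over their backs; the gripper's body (75 mm by 180 mm) begins 59 mm behind the grasp point.
Start: joints at [-1.317, 0.491, 1.559, -0, 1.092, -0.106], TCP at [220.078, -584.989, 214.661] pointing down, gripper open.
Joint ranges: [-3.1, 3.1], [-0.84, 2.19], [0.05, 2.79], [-1.13, 4.28], [0.06, 2.93], [-2.69, 2.69]. Speed limits (rad/s): [2.22, 2.22, 2.79, 3.14, 3.14, 3.14].

## Interface

Orientations are given as [roll, pitch, yaw] about the fixed x, y, z axes, in that order (R = Rz(yaw) Ry(pitch) Rx(roll)).
In Python, from cell import env gives the robot as it stands.
- The arm moves only by the shell command python3 -m pendant 'ROWS'. ROWS is JSON, a list that holds one entry, the list of rows, each a list of 5 numbers: the opening, from 0 (shut) to 1 (fully open), then the shift along the tool's x, y, z in m, then the turn about the tool's z in rad. A call has exactly 8 rows; each row is the pose to reach, as a shift and turn from the pose commanded when the call began, along the tool's axes at that moment; what a row does not reach only later rows make up. A row lasts 1/10 s, in which the tool goes at most 50 mm and 8.59 degrees, less where a joint would pass 70% of its speed; a pose out of reach is approached as far as the arm can. A call with a gripper value outside its range is refused whole. The fingers move at their own pace and stop on an object; the grip force is fixed at half the most. Time passes only in rows, so rows that repeat a pose let the fingers close, or fill a call up. It gives the time, the measured TCP pose, the force and the opening at its end, in the units of the state.
- env.state(): the state, without advancing time (a new reading comes with each control period).
- env.read_camera(name): name is "scene" or "top" or "wrist"; returns a dict with "image" (384x512x3 uint8, blue, green, red), "range_z" (384x512 float32, mm along the optical axis (not along the pixel's ray), 0 where there is no reading), "fx", "fy", "cx", "cy" (pixels), "rvec" (rotation vector, rad) and "tvec" (3), from world to camera coordinates, as OpenCV has them; the wrist camera has in their place "tool_from_camera" (4x4, takes a point from camera to tool coordinates, whose origin is the TCP and whose axes are the flange's). Camera axes: x right, y down, z forward; pixel columns grow to the right and rows downward; lengths in mm; the calibration is good to about 2 mm. A picture is of the moment at which its call begins: read the wrist's pose just before it.
- env.job_done(): hands the job in, once; it reports no verdict.
The state is a dict: "t": time; "joints": joint angles; "qvel": joint speeds; "tau": joint torques, N m; "eef_pos": TCP position; "tcp_rot": TCP orientation; "ft_force": force on the tool from outside, world axes, zero at the start; "moment": the same for the moment, N m; "opening": opening from 0.0 (shut) to 1.0 (fully open).
Only numpy, scipy, OpenCV 4.12 (cv2) and the standard library are available. Lean on these libraries where they do the work, as an engineer would, in place of code of your own. Each camera call takes 0.05 s, during which the arm holds its last target. There are 200 camera calls.

## Task

Lift the module tray by its handle until it is tipped to 30 degrees on its hinge, and keep it there for a good second so the little camera can take its picture; never tip it past 40 degrees or the modules may fall out. Then lower the tray gently all the way back to level, take the square-headed lock pin out of its sloping rack and push it fully down through the tray's side lug into the hole of the stand beneath, so that the tray is locked, and let go. Leave the round-handled tool and the other things on the bench where they are.

Things in the scene. Friction and masses are not known exactly. Their poses are not given: they have to be found in the camera images.
- stand: Dark steel tilt stand, fixed; base plate 250 x 180 x 20 mm. Origin on the bench under its middle; x from handle to hinge (away from the robot), y left, z up. A grey camera on a post (230 mm high) at the far left corner (x 115, y 78 mm). On the right a block 60 x 60 x 46 mm with a hole (stand_hole). On the left an arc scale, a mark every 10 degrees, 30 longer; pointer on the tray.
- tray (a joint): Hinge of the aluminium module tray (130 x 150 mm, rim 74 mm above the bench when level; modules fixed in it). Tilt in rad: 0 = level, on its stop; grows as the handle end rises, a turn about the stand's +y; 0.524 = 30 degrees; end stop 1.0. Friction (0.75 N m) holds the tray where it is left; lifting takes 4 to 7 N at the handle, lowering 1 to 4 N. Starts a few degrees up.
- tray_hinge (a point): Point on the horizontal hinge axis (along the stand's y), mid width: 75 mm along x from the stand's origin, 55 mm above the bench. Axes as the stand.
- tray_grip (a point): Point to grip on the tray's black handle, a bar 110 mm long, 20 mm wide (along y), 18 mm thick, that sticks out of the tray's front edge towards the robot. Middle of the bar's section, 200 mm from the hinge axis and level with it at tilt 0; the free end is 48 mm away towards -x, the tray's front wall 60 mm towards +x. x runs along the bar to the hinge and turns with the tray.
- lug_hole (a point): Centre of the upper mouth of the 18 mm through hole in the tray's side lug, a 50 x 50 x 10 mm aluminium plate on the right of the tray; 50 mm from the tray's side wall, 60 mm above the bench when level. z is the hole's axis. Moves with the tray.
- stand_hole (a point): Centre of the upper mouth of the vertical 18 mm hole in the stand's block, 46 mm above the bench; it goes down to the bench. Straight under lug_hole when the tray is level (stand frame x -30, y -125 mm). z up.
- lock_pin: Lock pin, 106 mm: steel shank 14 mm across, 54 mm long, tapered foot; collar 30 mm across, 6 mm thick; square black head 22 x 22 x 46 mm. Origin: tip of the foot; z from tip to head; x, y square to the head's faces. About 0.09 kg. Starts in one of the rack's sockets, leaning 30 degrees. Fully in, its collar rests on the lug and the tip is 40 mm below stand_hole.
- pin_head (a point): Centre of the lock pin's square head, 83 mm from the tip, 23 mm from either end of the head. Axes as lock_pin.
- rack: Fixed rack, base 130 x 190 mm, with a sloping aluminium block with two sockets (17 mm holes, 60 mm deep), 45 mm to either side of the middle along y. Origin on the bench under its middle. What stands in them leans 30 degrees from vertical towards the rack's -x (to the robot) and comes out along its own length (54 mm of shank). Collars rest on the slope, about 90 mm above the bench.
- setting_tool: Bystander in the rack's other socket: like the pin, but with a round black handle 28 mm across, 48 mm long; 108 mm in all. Origin at its tip, z towards the handle. Leave alone.
- tweezer_box: Bystander: open white plastic box 70 x 160 x 25 mm with tweezers, origin under its centre. Leave alone.
- hygrometer: Bystander: white plastic display box 30 x 85 x 65 mm, standing, origin under its centre. Leave alone.
- fibre_reel: Bystander: reel 96 mm across, 60 mm high, black flanges, origin under its centre. Leave alone.
Mind the look-alikes: they are no part of the job. Leave any purple or red look-alike of the lock_pin alone.

How it is judged:
By the outcome, as a careful person would: the job done as asked, in the order asked, and still so for the second after the job is handed in, with the robot touching nothing.
It also fails if it takes over 72 s, if anything falls off the work surface, if the arm or the gripper's body presses on something with over 40 N, if the wrist force passes 120 N, or if a joint passes its speed limit or range.

## Working session

There is one attempt and no reset: what is moved stays moved. The work goes in short steps, Python scripts to look and compute and a shell command to move; the robot and the scene stay as the last step left them, time stands still between calls to the robot, and variables do not carry over. Pictures are saved under pics/ and viewed, about 8 in all and at most 12, crops included, and the job is handed in when it is done.

```bash
mkdir -p pics; cat > h.py <<'E'
import numpy as np, cv2
from cell import env
from scipy.spatial.transform import Rotation as Ro
def cam(n):
    s=env.state(); c=env.read_camera(n)
    if n=="wrist":
        T=np.eye(4);T[:3,:3]=Ro.from_euler('xyz',s['tcp_rot']).as_matrix();T[:3,3]=s['eef_pos']
        M=T@np.array(c['tool_from_camera'])
    else:
        W=np.eye(4);W[:3,:3]=cv2.Rodrigues(np.array(c['rvec'],float))[0];W[:3,3]=np.ravel(c['tvec']);M=np.linalg.inv(W)
    c['M']=M; return c
def pts(c):
    v,u=np.mgrid[:384,:512];z=c['range_z']
    P=np.stack([(u-c['cx'])/c['fx']*z,(v-c['cy'])/c['fy']*z,z],-1)
    return P@c['M'][:3,:3].T+c['M'][:3,3]
def ray(c,u,v,h):
    d=c['M'][:3,:3]@np.array([(u-c['cx'])/c['fx'],(v-c['cy'])/c['fy'],1]);o=c['M'][:3,3]
    return o+d*(h-o[2])/d[2]
def save(c,f,crop=None,k=1.5):
    im=c['image']
    if crop: u0,u1,v0,v1=crop; im=im[v0:v1,u0:u1]
    cv2.imwrite('pics/'+f,cv2.resize(im,None,fx=k,fy=k,interpolation=cv2.INTER_CUBIC))
E
python3 - <<'E'
from h import *
import pickle
for n in("scene","top"):
    c=cam(n);save(c,n+'0.png');pickle.dump(c,open(n+'.pkl','wb'))
    print(n,c['M'].round(2).tolist(),c['fx'],(c['range_z']>0).mean())
print(env.state())
E
```

```text
scene [[0.5, 0.62, -0.6, 1251.12], [0.86, -0.36, 0.35, -419.43], [-0.0, -0.7, -0.72, 935.98], [0.0, 0.0, 0.0, 1.0]] 352.03150366273644 0.995941162109375
top [[0.03, -1.0, 0.07, 461.1], [-1.0, -0.03, 0.01, -20.98], [-0.01, -0.08, -1.0, 1297.74], [0.0, 0.0, 0.0, 1.0]] 404.13098089956003 0.9961446126302084
{'t': 0.1, 'joints': array([-1.31660061e+00,  4.91475532e-01,  1.55938797e+00, -2.17896277e-06,
        1.09168206e+00, -1.05591589e-01]), 'qvel': array([ 0.00175656, -0.00225252, -0.00305509, -0.00043491,  0.00129022,
        0.00045022]), 'tau': array([ 1.59597439e-03, -6.13621545e+01, -2.58606809e+01,  6.94089546e-02,
        4.69822646e-02, -7.93348909e-05]), 'eef_pos': array([ 220.01953372, -584.7681372 ,  214.13511837]), 'tcp_rot': array([-3.14064485e+00, -9.85105580e-05,  3.59788267e-01]), 'ft_force': array([-0.84947615,  0.5720983 ,  0.46016864]), 'moment': array([ 0.00374995, -0.0219127 ,  0.01259827]), 'opening': 0.9965950976544644}
```

View pics/scene0.png

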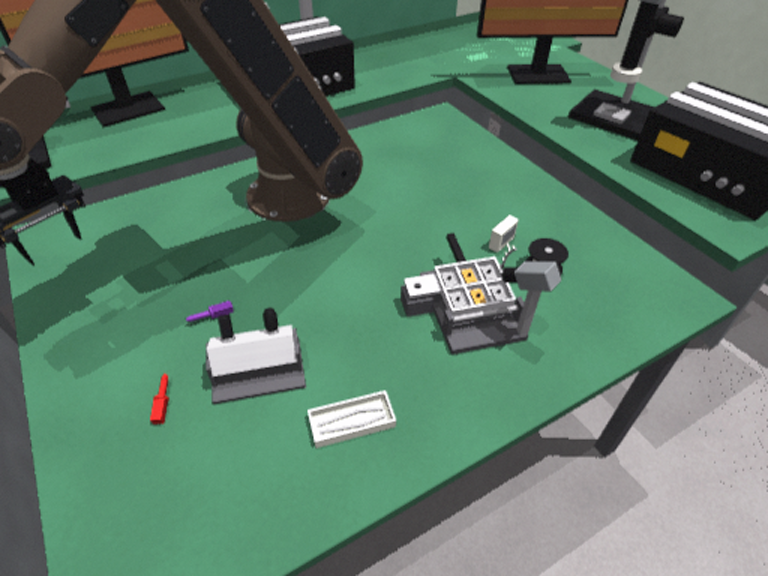

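View pics/top0.png

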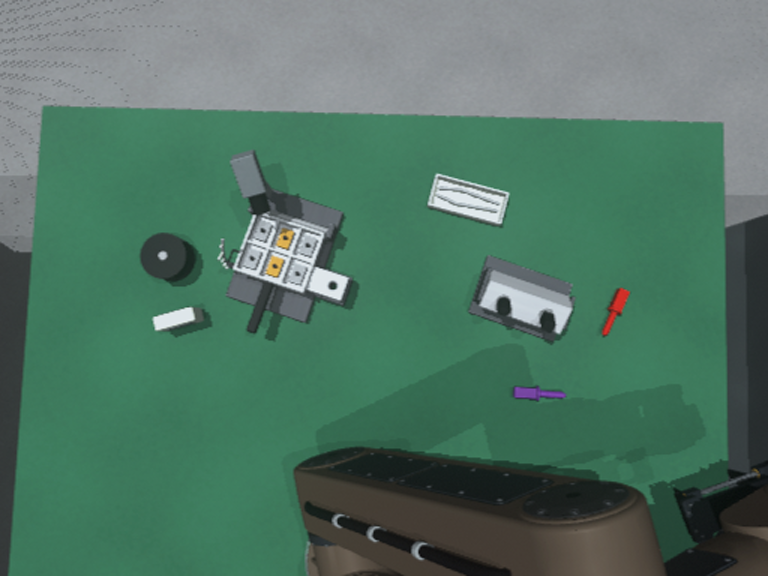

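The scene view (768x576) shows the stand and tray at (480,290), and the rack at (252,350) with two black heads at (226,326) and (270,320). The purple look-alike is at (212,312) and the red one at (160,398). In the top view the rack heads are at (503,305) and (547,320), the lug hole is at (333,286) and the handle runs along (255,310). Next I'll take a close crop to pick the pin, plus rough positions.

```bash
python3 - <<'E'
from h import *
import pickle
s=pickle.load(open('scene.pkl','rb'));t=pickle.load(open('top.pkl','rb'))
a=cv2.resize(s['image'][190:275,110:220],None,fx=5,fy=5,interpolation=cv2.INTER_CUBIC)
b=cv2.resize(t['image'][165:235,305:390],None,fx=5,fy=5,interpolation=cv2.INTER_CUBIC)
o=np.zeros((a.shape[0]+0,0,3),np.uint8)
b=cv2.copyMakeBorder(b,0,max(0,a.shape[0]-b.shape[0]),0,0,cv2.BORDER_CONSTANT)
o=np.hstack([a,b]);o=cv2.resize(o,(800,int(o.shape[0]*800/o.shape[1])));cv2.imwrite('pics/cand.png',o)
P=pts(t)
for n,u,v in(("lug",222,191),("handle end",168,219),("handle root",179,191),("pinA",335,203),("pinB",365,213),("slopemid",350,200)):
    print(n,P[v,u].round(1))
print(ray(t,222,190.7,62),ray(t,168,219,55))
E
```

```text
lug [564.3  90.    2.1]
handle end [468.5 241.3  88.6]
handle root [554.4 214.3  76.5]
pinA [ 528.9 -247.9  133.1]
pinB [ 502.8 -335.   130.3]
slopemid [ 541.5 -300.1   93. ]
[560.41647111  84.90845098  62.        ] [468.73128684 248.55655332  55.        ]
```

View pics/cand.png

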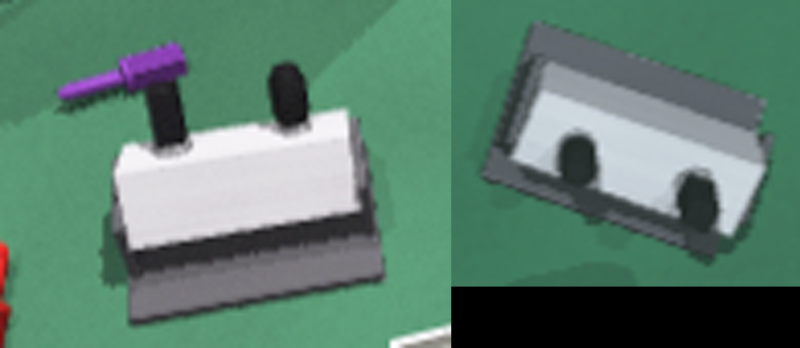

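The left head in the scene crop, at (165,115), is flat-topped and slim, so it is the square lock pin. It corresponds to the right head in the top view, near (503,-335). The other head is rounded and wider, which makes it the tool; purple and red are decoys. I'll go over the rack for a wrist look.

```bash
python3 -m pendant '[[[1,0.3,-0.18,-0.1,0.66],[1,0.3,-0.18,-0.1,0.66],[1,0.3,-0.18,-0.1,0.66],[1,0.3,-0.18,-0.1,0.66],[1,0.3,-0.18,-0.1,0.66],[1,0.3,-0.18,-0.1,0.66],[1,0.3,-0.18,-0.1,0.66],[1,0.3,-0.18,-0.1,0.66]]]'
python3 - <<'E'
from h import *
import pickle
c=cam('wrist');pickle.dump(c,open('w1.pkl','wb'));save(c,'w1.png')
print(env.state()['eef_pos'],env.state()['tcp_rot'],c['tool_from_camera'],c['fx'])
E
```

```text
t: 0.9
eef_pos: [439.5, -307.9, 315.9]
tcp_rot: [3.141, -0.002, -0.297]
ft_force: [-0.7, -1.0, -0.8]
opening: 0.999
[ 439.90991615 -307.61848628  316.08484164] [ 3.14152326e+00 -1.98332305e-03 -2.96889923e-01] [[-2.78944430e-04 -9.63608505e-01 -2.67317362e-01  7.47847222e+01]
 [ 9.99999958e-01 -2.89400951e-04 -2.81317108e-07  1.88210205e+00]
 [-7.70908193e-05 -2.67317351e-01  9.63608545e-01 -1.69083764e+02]
 [ 0.00000000e+00  0.00000000e+00  0.00000000e+00  1.00000000e+00]] 266.56800275855625
```

View pics/w1.png

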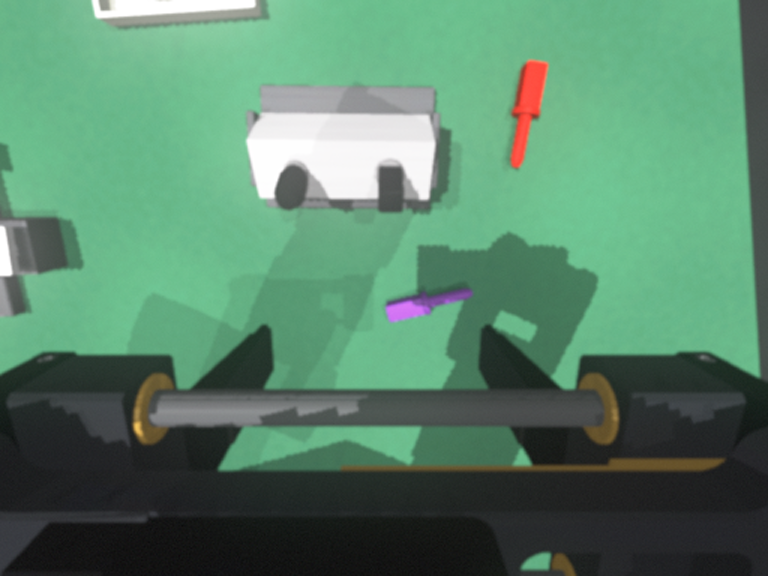

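The right head, at (390,190), is clearly square and the left one, at (290,187), is round. So the pin is the right one, and the rack is aligned with the tool. Next I'll measure the head and rack here, then go over the handle.

```bash
cat > rackm.py <<'E'
from h import *
import pickle,sys
def meas(c):
    P=pts(c);g=c['image'].max(-1).astype(int)
    psi=-0.297;ex=np.array([np.cos(psi),np.sin(psi),0]);ey=np.array([-ex[1],ex[0],0])
    X,Y=P@ex,P@ey
    m=(g<75)&(P[...,2]>95)&(P[...,2]<150)&(P[...,1]<-150)&(P[...,1]>-420)&(P[...,0]>440)&(P[...,0]<580)
    n,l,st,_=cv2.connectedComponentsWithStats(m.astype(np.uint8))
    for i in range(1,n):
        if st[i,4]<60: continue
        q=P[l==i];print('blob',st[i],'X',np.percentile(X[l==i],[2,98]).round(1),'Y',np.percentile(Y[l==i],[2,50,98]).round(1),'z',np.percentile(q[:,2],[2,50,98]).round(1))
    # slope plane
    w=(g>150)&(P[...,2]>70)&(P[...,2]<125)&(P[...,1]<-150)&(P[...,1]>-420)&(P[...,0]>440)&(P[...,0]<600)
    q=np.stack([X[w],Y[w],P[...,2][w]],1)
    best=None
    rng=np.random.default_rng(0)
    for _ in range(300):
        a=q[rng.choice(len(q),3,False)];nn=np.cross(a[1]-a[0],a[2]-a[0]);L=np.linalg.norm(nn)
        if L<100: continue
        nn/=L;nn*=np.sign(nn[2]);k=(abs((q-a[0])@nn)<2)
        if abs(nn[2]-.866)<.15 and (best is None or k.sum()>best.sum()):best=k
    qq=q[best];m0=qq.mean(0);v=np.linalg.svd(qq-m0,full_matrices=False)[2][2];v*=np.sign(v[2])
    print('slope pt',m0.round(1),'n',v.round(3),best.sum(),'Y ext',np.percentile(qq[:,1],[1,99]),'X ext',np.percentile(qq[:,0],[1,99]))
if __name__=='__main__': meas(pickle.load(open(sys.argv[1],'rb')))
E
python3 rackm.py w1.pkl; python3 rackm.py top.pkl
python3 - <<'E'
from h import *
import pickle
c=pickle.load(open('w1.pkl','rb'))
for u,v in((383,165),(403,165),(380,210),(403,210)): print(ray(c,u/1.5,v/1.5,125).round(1))
# rack block edge angle
for u,v in((262,88),(435,88)):print(ray(c,u/1.5,v/1.5,0).round(1))
t=pickle.load(open('top.pkl','rb'));P=pts(t)
hsv=t['image'].max(-1)
m=(hsv<75)&(P[...,2]>55)&(P[...,2]<130)&(P[...,0]>440)&(P[...,0]<575)&(P[...,1]>190)&(P[...,1]<270)
q=P[m];m0=q.mean(0);d=np.linalg.svd(q-m0,full_matrices=False)[2][0];print(m.sum(),m0.round(1),d.round(3),np.arctan(d[1]/d[0]))
k=np.argsort(q@d);print(q[k[:6]].mean(0),q[k[-6:]].mean(0))
E
```

```text
slope pt [ 597.6 -137.    88.6] n [-0.499  0.006  0.867] 3641 Y ext [-219.68852142  -52.50322346] X ext [567.67357447 619.23334224]
blob [332 198   8  13  86] X [561.6 595.2] Y [-96.5 -85.  -75.8] z [106.6 128.8 137.1]
blob [361 208   9  14  98] X [559.2 593.9] Y [-186.8 -174.8 -167.6] z [102.7 127.  137. ]
slope pt [ 598.4 -129.9   89. ] n [-0.525  0.002  0.851] 516 Y ext [-217.30506205  -49.71120037] X ext [569.8252854  620.54505103]
[ 519.2 -341.2  125. ]
[ 514.2 -357.6  125. ]
[ 483.5 -327.7  125. ]
[ 477.5 -347.1  125. ]
[ 639.4 -240.1    0. ]
[ 583.4 -423.    -0. ]
238 [513.2 228.9  82.1] [-0.95   0.296  0.104] -0.3022907192659922
[561.21594947 213.37575812  75.02645834] [463.96517361 244.84298587  85.03682336]
```

```bash
python3 -m pendant '[[[1,-0.16,-0.535,0,0],[1,-0.16,-0.535,0,0],[1,-0.16,-0.535,0,0],[1,-0.16,-0.535,0,0],[1,-0.16,-0.535,0,0],[1,-0.16,-0.535,0,0],[1,-0.16,-0.535,0,0],[1,-0.16,-0.535,0,0]]]'
python3 -m pendant '[[[1,0,-0.11,0,0],[1,0,-0.13,0,0],[1,0,-0.14,0,0],[1,0,-0.14,0,0],[1,0,-0.14,0,0],[1,0,-0.14,0,0],[1,0,-0.14,0,0],[1,0,-0.14,0,0]]]'
python3 - <<'E'
from h import *
import pickle
c=cam('wrist');pickle.dump(c,open('w2.pkl','wb'));save(c,'w2.png')
P=pts(c);g=c['image'].max(-1)
m=(g<75)&(P[...,2]>50)&(P[...,2]<130)&(P[...,0]>440)&(P[...,0]<575)&(P[...,1]>190)&(P[...,1]<280)
q=P[m];m0=q.mean(0);d=np.linalg.svd(q-m0,full_matrices=False)[2][0];print(m.sum(),m0.round(1),d.round(3),np.arctan(d[1]/d[0]))
k=np.argsort(q@d);print(q[k[:10]].mean(0),q[k[-10:]].mean(0))
E
```

```text
t: 1.75
eef_pos: [440.9, 90.6, 314.5]
tcp_rot: [3.141, 0.0, -0.301]
ft_force: [1.1, -0.3, -0.0]
opening: 0.999
t: 2.55
eef_pos: [482.8, 221.9, 314.9]
tcp_rot: [-3.141, -0.0, -0.302]
ft_force: [-0.6, -0.4, -0.3]
opening: 0.999
32 [496.3 226.5  83.3] [-0.947  0.306  0.1  ] -0.3129401786550294
[512.97270109 221.35358214  81.67704036] [473.23801982 233.76479228  85.71221544]
```

View pics/w2.png

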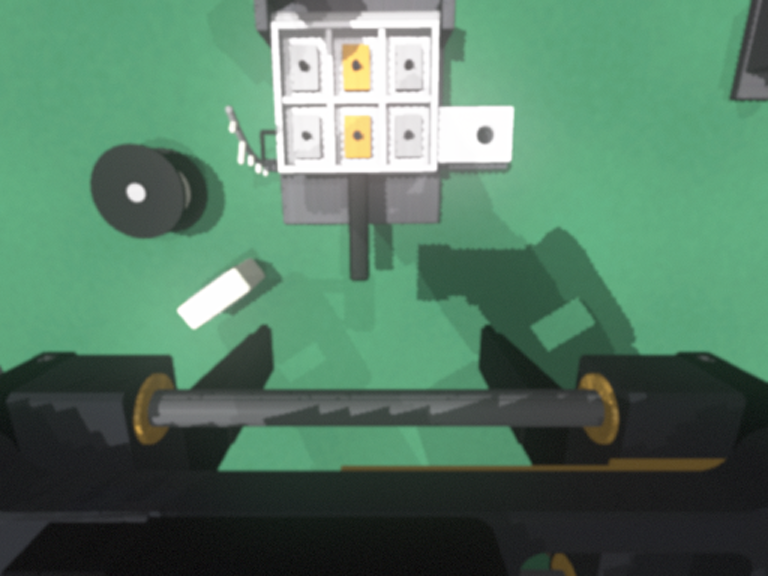

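The handle runs from (359,172) to its free end at (359,280). The lug hole is at (485,135) and the tray is square in the image, so the yaw matches.

```bash
python3 - <<'E'
from h import *
import pickle
c=pickle.load(open('w2.pkl','rb'));P=pts(c)
psi=-.302;ex=np.array([np.cos(psi),np.sin(psi),0]);ey=np.array([-ex[1],ex[0],0])
def f(p):return (p@ex).round(1),(p@ey).round(1),p[2].round(1)
for v in(120,130,140,150,160,170,180): print(v,[f(P[v,u]) for u in(236,239,242)])
g=c['image'].max(-1).astype(int)
print('row150',g[150,228:252],'col240',g[172:194,240])
print('end',f(ray(c,239.5,186,85)),'lugc',f(ray(c,323.3,90,63)), 'lug surf',[f(P[v,u]) for u,v in((300,78),(335,78),(300,104),(335,104))])
# tray rim corners  z~74
for u,v in((277,24),(437,24),(277,168),(437,168)): print('rim',f(P[int(v/1.5),int(u/1.5)]))
s=env.state();print('tcp',f(s['eef_pos']))
E
```

```text
120 [(np.float64(468.1), np.float64(374.6), np.float64(76.9)), (np.float64(468.1), np.float64(370.2), np.float64(77.0)), (np.float64(468.1), np.float64(365.8), np.float64(76.4))]
130 [(np.float64(453.8), np.float64(374.7), np.float64(79.8)), (np.float64(453.8), np.float64(370.3), np.float64(79.6)), (np.float64(453.8), np.float64(365.8), np.float64(79.8))]
140 [(np.float64(439.3), np.float64(374.9), np.float64(80.5)), (np.float64(439.3), np.float64(370.4), np.float64(80.2)), (np.float64(439.3), np.float64(365.9), np.float64(79.6))]
150 [(np.float64(424.6), np.float64(375.1), np.float64(80.7)), (np.float64(424.7), np.float64(370.5), np.float64(81.7)), (np.float64(424.5), np.float64(366.0), np.float64(80.2))]
160 [(np.float64(409.8), np.float64(375.2), np.float64(82.9)), (np.float64(410.1), np.float64(370.5), np.float64(84.8)), (np.float64(409.8), np.float64(366.1), np.float64(82.9))]
170 [(np.float64(394.9), np.float64(375.2), np.float64(85.1)), (np.float64(395.0), np.float64(370.7), np.float64(85.5)), (np.float64(394.9), np.float64(366.1), np.float64(85.1))]
180 [(np.float64(379.8), n
[... 327 characters left out ...]
121 149 158
 160 162 162 163]
end (np.float64(369.9), np.float64(370.2), np.float64(85.0)) lugc (np.float64(510.9), np.float64(245.5), np.float64(63.0)) lug surf [(np.float64(527.0), np.float64(281.3), np.float64(65.7)), (np.float64(526.7), np.float64(230.9), np.float64(67.7)), (np.float64(490.7), np.float64(280.6), np.float64(72.1)), (np.float64(490.8), np.float64(229.0), np.float64(71.4))]
rim (np.float64(603.1), np.float64(442.8), np.float64(74.7))
rim (np.float64(603.3), np.float64(298.7), np.float64(74.2))
rim (np.float64(479.8), np.float64(455.2), np.float64(57.3))
rim (np.float64(480.7), np.float64(285.7), np.float64(19.9))
tcp (np.float64(394.9), np.float64(355.6), np.float64(314.9))
```

```bash
python3 -m pendant '[[[0.6,0.022,-0.015,0.05,0],[0.6,0.022,-0.015,0.1,0],[0.6,0.022,-0.015,0.14,0],[0.6,0.022,-0.015,0.18,0],[0.6,0.022,-0.015,0.21,0],[0.6,0.022,-0.015,0.235,0],[0.6,0.022,-0.015,0.257,0],[0.6,0.022,-0.015,0.257,0]]]'
python3 -m pendant '[[[0,0,0,0,0],[0,0,0,0,0],[0,0,0,0,0],[0,0,0,0,0],[0,0,0,0,0],[0,0,0,0,0],[0,0,0,0,0],[0,0,0,0,0]]]'
cat > th.py <<'E'
from h import *
c=cam('wrist');import pickle;pickle.dump(c,open('w_now.pkl','wb'))
s=env.state();p=s['eef_pos'];psi=-.302
print('t',s['t'],'X',p[0]*np.cos(psi)+p[1]*np.sin(psi),'Y',-p[0]*np.sin(psi)+p[1]*np.cos(psi),'z',p[2],s['ft_force'],s['opening'])
P=pts(c);X=P[...,0]*np.cos(psi)+P[...,1]*np.sin(psi);Y=-P[...,0]*np.sin(psi)+P[...,1]*np.cos(psi);z=P[...,2]
b=(c['image'].min(-1)>140)
m=b&(Y>225)&(Y<268)&(X>440)&(X<560)&(z>50)&(z<180)
if m.sum()>20:
    A=np.c_[X[m],Y[m],np.ones(m.sum())];k=np.linalg.lstsq(A,z[m],rcond=None)[0]
    print('lug n',m.sum(),'tilt deg',np.degrees(np.arctan(-k[0])),'roll',k[1],'z@X510',k@[510.6,245,1])
E
python3 th.py
```

```text
t: 3.4
eef_pos: [507.1, 229.8, 55.4]
tcp_rot: [3.139, 0.003, -0.301]
ft_force: [0.3, 0.3, 0.7]
opening: 0.603
t: 4.2
eef_pos: [508.9, 232.0, 58.2]
tcp_rot: [-3.139, -0.002, -0.3]
ft_force: [0.6, 10.6, 0.9]
opening: 0.206
t 4.25 X 416.84425718771513 Y 372.918440594827 z 58.19343856591612 [ 0.80077745 11.63498228  0.79795346] 0.21161066561906686
lug n 6279 tilt deg 5.46524350615718 roll 0.003617539047404972 z@X510 69.31614183607952
```

```bash
python3 -m pendant '[[[0,0,-0.002,0,0],[0,0.0007,-0.002,-0.0053,0],[0,0.0015,-0.002,-0.0105,0],[0,0.0024,-0.002,-0.0156,0],[0,0.0042,-0.002,-0.0241,0],[0,0.0064,-0.002,-0.0326,0],[0,0.009,-0.002,-0.041,0],[0,0.0119,-0.002,-0.0492,0]]]'
python3 th.py
```

```text
t: 5.05
eef_pos: [520.1, 228.8, 107.5]
tcp_rot: [3.141, 0.0, -0.3]
ft_force: [0.6, -4.8, -7.6]
opening: 0.21
t 5.1 X 428.98045708902447 Y 373.1179510081606 z 108.66522699201631 [-2.40830501 -5.64876193  0.74486877] 0.2080732015669643
lug n 4668 tilt deg 19.86781027376891 roll 0.0012287436283926478 z@X510 97.18810391753286
```

```bash
python3 -m pendant '[[[0,0.0027,0,-0.0064,0],[0,0.0055,0,-0.0128,0],[0,0.0085,0,-0.019,0],[0,0.0117,0,-0.0252,0],[0,0.0152,0,-0.0314,0],[0,0.0152,0,-0.0314,0],[0,0.0152,0,-0.0314,0],[0,0.0152,0,-0.0314,0]]]'
python3 th.py
python3 - <<'E'
from h import *
c=cam('scene');save(c,'s30.png',(270,400,140,250),5)
E
```

```text
t: 5.9
eef_pos: [535.3, 224.2, 139.4]
tcp_rot: [-3.141, -0.001, -0.3]
ft_force: [-2.2, -7.9, 0.4]
opening: 0.207
t 5.95 X 444.349734976349 Y 373.2532169471576 z 139.34072711227054 [-1.30972563 -6.84764954 -0.13902743] 0.20747315961135504
lug n 3922 tilt deg 27.617201041338166 roll 0.002144978580086665 z@X510 118.47301373270841
```

View pics/s30.png

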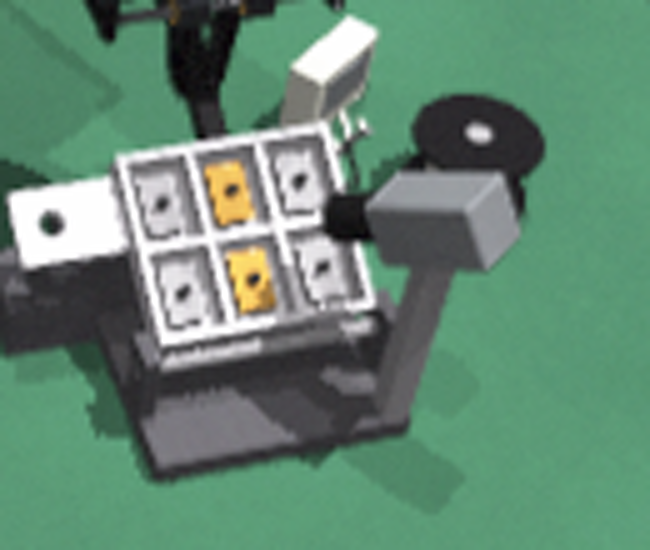

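The tray is up near 30° and the modules are in place, with the lug hole at (52,222) in the crop. I'll check the angle with a robust fit from two cameras.

```bash
cat > tilt.py <<'E'
from h import *
psi=-.302
def fit(n,box):
    c=cam(n);P=pts(c);X=P[...,0]*np.cos(psi)+P[...,1]*np.sin(psi)-615.6;Y=-P[...,0]*np.sin(psi)+P[...,1]*np.cos(psi);z=P[...,2]-55
    b=(c['image'].min(-1)>120)&(Y>box[0])&(Y<box[1])&(X>-140)&(X<-70)&(z>-10)&(z<110)
    x,h=X[b],z[b];k=np.polyfit(x,h,1)
    for _ in range(8):
        r=h-np.polyval(k,x);i=abs(r-np.median(r))<max(1.5,1.5*np.median(abs(r)));k=np.polyfit(x[i],h[i],1)
    a=np.degrees(np.arctan(-k[0]));off=np.polyval(k,-105)
    # angle from offset height: off=5/cos+105 tan
    g=np.radians(np.linspace(-2,45,4701));a2=np.degrees(g[np.argmin(abs(5/np.cos(g)+105*np.tan(g)-off))])
    print(n,'n',i.sum(),'slope deg',a.round(2),'height-based deg',a2.round(2))
for n in('wrist','scene','top'):
    try: fit(n,(226,266))
    except Exception as e: print(n,e)
E
python3 tilt.py
```

```text
wrist n 2778 slope deg 29.83 height-based deg 29.42
scene n 95 slope deg 27.93 height-based deg 29.73
top n 125 slope deg 30.06 height-based deg 29.7
```

Three cameras give about 29.7°. I'll hold there for well over a second with a tiny nudge, then lower.

```bash
python3 -m pendant '[[[0,0.0003,0,-0.0007,0],[0,0.0003,0,-0.0007,0],[0,0.0003,0,-0.0007,0],[0,0.0003,0,-0.0007,0],[0,0.0003,0,-0.0007,0],[0,0.0003,0,-0.0007,0],[0,0.0003,0,-0.0007,0],[0,0.0003,0,-0.0007,0]]]'
python3 -m pendant '[[[0,0,0,0,0],[0,0,0,0,0],[0,0,0,0,0],[0,0,0,0,0],[0,0,0,0,0],[0,0,0,0,0],[0,0,0,0,0],[0,0,0,0,0]]]'
python3 tilt.py
python3 -m pendant '[[[0,-0.002,0,0.0038,0],[0,-0.0041,0,0.0077,0],[0,-0.0062,0,0.0115,0],[0,-0.0083,0,0.0154,0],[0,-0.0101,0,0.0194,0],[0,-0.0119,0,0.0234,0],[0,-0.0137,0,0.0274,0],[0,-0.0155,0,0.0321,0]]]'
python3 -m pendant '[[[0,-0.0015,0,0.004,0],[0,-0.0028,0,0.0082,0],[0,-0.0042,0,0.0124,0],[0,-0.0055,0,0.0165,0],[0,-0.0066,0,0.0208,0],[0,-0.0076,0,0.025,0],[0,-0.0086,0,0.0293,0],[0,-0.0095,0,0.0335,0]]]'
python3 tilt.py
```

```text
t: 6.95
eef_pos: [535.3, 224.2, 139.5]
tcp_rot: [3.141, -0.001, -0.3]
ft_force: [-1.2, -5.4, -6.1]
opening: 0.205
t: 7.75
eef_pos: [535.3, 224.2, 139.5]
tcp_rot: [3.141, -0.001, -0.3]
ft_force: [-1.0, -6.6, -5.3]
opening: 0.207
wrist n 2788 slope deg 30.05 height-based deg 29.51
scene n 88 slope deg 29.63 height-based deg 29.81
top n 127 slope deg 29.92 height-based deg 29.84
t: 8.7
eef_pos: [520.7, 228.6, 108.1]
tcp_rot: [-3.142, -0.002, -0.3]
ft_force: [-3.4, -9.0, 5.0]
opening: 0.206
t: 9.5
eef_pos: [511.5, 231.4, 74.4]
tcp_rot: [3.141, -0.001, -0.3]
ft_force: [-4.3, -9.6, 3.2]
opening: 0.208
wrist n 5126 slope deg 10.01 height-based deg 9.37
scene n 89 slope deg 9.55 height-based deg 9.63
top n 140 slope deg 9.56 height-based deg 9.56
```

```bash
python3 -m pendant '[[[0,-0.0009,0,0.0055,0],[0,-0.0017,0,0.011,0],[0,-0.0023,0,0.016,0],[0,-0.0028,0,0.0205,0],[0,-0.0031,0,0.0245,0],[0,-0.0034,0,0.028,0],[0,-0.0035,0,0.031,0],[0,-0.0036,0,0.033,0]]]'
python3 -m pendant '[[[0,0,0,0.0005,0],[0,0,0,0.001,0],[0,0,0,0.0015,0],[0,0,0,0.0015,0],[0,0,0,0.0015,0],[0,0,0,0.0015,0],[0,0,0,0.0015,0],[0,0,0,0.0015,0]]]'
python3 tilt.py
```

```text
t: 10.45
eef_pos: [508.0, 232.5, 41.2]
tcp_rot: [3.141, -0.001, -0.3]
ft_force: [-3.6, -9.6, 3.7]
opening: 0.209
t: 11.25
eef_pos: [508.0, 232.5, 39.9]
tcp_rot: [3.141, -0.001, -0.3]
ft_force: [-3.5, -11.3, 3.4]
opening: 0.209
wrist n 4899 slope deg 0.06 height-based deg -0.58
scene n 76 slope deg 0.83 height-based deg -0.49
top n 127 slope deg -0.84 height-based deg -0.25
```

```bash
python3 -m pendant '[[[0,0,0,0.0005,0],[0,0,0,0.001,0],[0,0,0,0.0015,0],[0,0,0,0.002,0],[0,0,0,0.0025,0],[0,0,0,0.0025,0],[0,0,0,0.0025,0],[0,0,0,0.0025,0]]]'
python3 tilt.py
```

```text
t: 12.2
eef_pos: [508.1, 232.5, 39.6]
tcp_rot: [-3.141, -0.002, -0.3]
ft_force: [-11.5, -12.4, 30.6]
opening: 0.207
wrist n 4843 slope deg 0.03 height-based deg -0.63
scene n 81 slope deg -2.3 height-based deg -0.72
top n 131 slope deg 2.62 height-based deg -0.51
```

Firm contact: 30 N upward with the slope at 0°. I'll ease off, release, rise and go to the rack.

```bash
python3 -m pendant '[[[0,0,0,-0.002,0],[0,0,0,-0.002,0],[0.5,0,0,-0.002,0],[0.5,0,0,-0.002,0],[0.5,0,0,-0.002,0],[0.5,0,0,-0.002,0],[0.5,0,0,-0.03,0],[0.5,0,0,-0.06,0]]]'
python3 -m pendant '[[[0.5,0,0,-0.05,0],[0.5,0,0,-0.1,0],[0.5,0,0,-0.15,0],[0.5,0,0,-0.19,0],[0.5,0.02,0.05,-0.19,0],[0.5,0.03,0.1,-0.19,0],[0.5,0.04,0.15,-0.19,0],[0.5,0.05,0.2,-0.19,0]]]'
python3 -m pendant '[[[0.5,0.065,0.35,0,0],[0.5,0.065,0.35,0,0],[0.5,0.065,0.35,0,0],[0.5,0.065,0.35,0,0],[0.5,0.065,0.35,0,0],[0.5,0.065,0.35,0,0],[0.5,0.065,0.35,0.0,0],[0.5,0.065,0.35,0,0]]]'
python3 tilt.py
python3 - <<'E'
from h import *
import pickle
c=cam('wrist');pickle.dump(c,open('w3.pkl','wb'));save(c,'w3.png',None,1.2)
E
python3 rackm.py w3.pkl
```

```text
t: 13.15
eef_pos: [507.3, 232.9, 96.3]
tcp_rot: [3.141, 0.002, -0.3]
ft_force: [0.4, -0.2, 0.8]
opening: 0.495
t: 13.95
eef_pos: [496.5, 32.3, 286.6]
tcp_rot: [-3.141, -0.001, -0.3]
ft_force: [1.4, -0.1, -0.3]
opening: 0.501
t: 14.75
eef_pos: [454.7, -324.2, 285.9]
tcp_rot: [3.141, -0.0, -0.304]
ft_force: [-0.1, -0.4, -0.4]
opening: 0.504
wrist expected non-empty vector for x
scene n 80 slope deg 0.4 height-based deg -0.32
top n 126 slope deg 1.59 height-based deg -0.3
slope pt [ 597.9 -136.9   88.8] n [-0.496  0.006  0.868] 3990 Y ext [-219.68557845  -52.52703471] X ext [567.89397318 619.71222569]
```

View pics/w3.png

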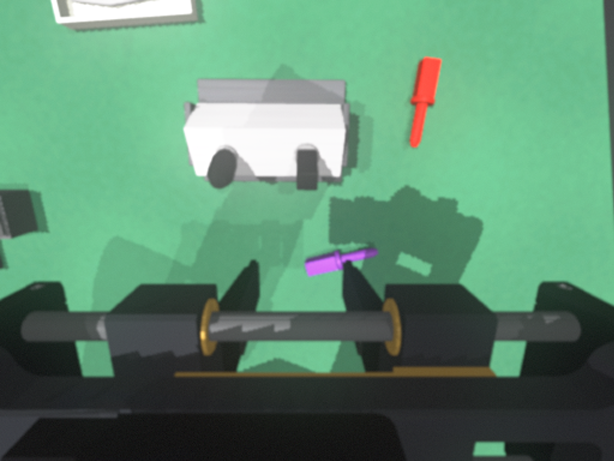

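The square head is at (307,169) and the tool at (222,168); the tray stayed level. Now for the exact head position.

```bash
python3 - <<'E'
from h import *
import pickle
c=pickle.load(open('w3.pkl','rb'));P=pts(c);psi=-.297
X=P[...,0]*np.cos(psi)+P[...,1]*np.sin(psi);Y=-P[...,0]*np.sin(psi)+P[...,1]*np.cos(psi);z=P[...,2];g=c['image'].max(-1)
m=(g<100)&(z>92)&(z<145)&(X>545)&(X<600)&(Y<-150)&(Y>-215)
print(m.sum(),'Y',np.percentile(Y[m],[1,5,50,95,99]).round(1),'X',np.percentile(X[m],[1,5,50,95,99]).round(1))
for v in range(122,162,3):
    k=m[v]; 
    if k.sum(): print(v,k.sum(),np.where(k)[0][[0,-1]],'Y',Y[v][k].min().round(1),Y[v][k].max().round(1),'X',np.median(X[v][k]).round(1),'z',np.median(z[v][k]).round(1))
p=env.state()['eef_pos'];print('tcp X',p[0]*np.cos(psi)+p[1]*np.sin(psi),'Y',-p[0]*np.sin(psi)+p[1]*np.cos(psi),p[2],env.state()['tcp_rot'])
E
```

```text
479 Y [-190.1 -189.4 -181.2 -172.7 -171.5] X [558.2 559.7 577.1 593.6 594.8]
128 14 [249 263] Y -190.6 -172.7 X 592.4 z 106.3
131 15 [249 263] Y -190.3 -172.7 X 588.9 z 112.2
134 15 [249 263] Y -190.0 -172.7 X 585.6 z 118.2
137 15 [249 263] Y -189.8 -172.8 X 582.3 z 124.3
140 15 [249 263] Y -189.6 -172.8 X 579.1 z 129.4
143 15 [249 263] Y -189.4 -172.8 X 576.0 z 134.5
146 16 [248 263] Y -189.4 -171.6 X 572.5 z 134.5
149 16 [248 263] Y -189.6 -171.5 X 568.7 z 132.2
152 16 [248 263] Y -189.6 -171.5 X 564.8 z 130.0
155 16 [248 263] Y -189.8 -171.4 X 560.9 z 127.7
tcp X 529.001200037427 Y -171.55193155280702 286.29434017018843 [-3.14120009e+00  1.60231529e-04 -2.99960116e-01]
```

```bash
python3 -m pendant '[[[0.5,0.048,0.0094,0.04,0],[0.5,0.048,0.0094,0.08,0],[0.5,0.048,0.0094,0.11,0],[0.5,0.048,0.0094,0.135,0],[0.5,0.048,0.0094,0.155,0],[0.5,0.048,0.0094,0.17,0],[0.5,0.048,0.0094,0.182,0],[0.5,0.048,0.0094,0.191,0]]]'
python3 -m pendant '[[[0.5,0,0,0,0],[0,0,0,0,0],[0,0,0,0,0],[0,0,0,0,0],[0,0,0,0,0],[0,0,0,0,0],[0,0,0,0,0],[0,0,0,0,0]]]'
python3 -c "
from h import *
p=env.state()['eef_pos'];psi=-.297
print('tcp X',p[0]*np.cos(psi)+p[1]*np.sin(psi),'Y',-p[0]*np.sin(psi)+p[1]*np.cos(psi),p[2],env.state()['ft_force'],env.state()['moment'])
c=cam('scene');save(c,'g.png',(110,230,170,270),5)"
```

```text
t: 15.75
eef_pos: [499.1, -341.8, 94.9]
tcp_rot: [-3.142, 0.0, -0.299]
ft_force: [0.3, 0.5, -0.7]
opening: 0.499
t: 16.55
eef_pos: [498.9, -341.6, 96.0]
tcp_rot: [-3.14, 0.0, -0.3]
ft_force: [1.5, 9.5, 6.7]
opening: 0.23
tcp X 577.0399858722487 Y -180.62078353038538 95.99608643075392 [1.5351584  9.47838461 6.71743738] [ 1.96438274 -0.44426418  0.07512959]
```

View pics/g.png

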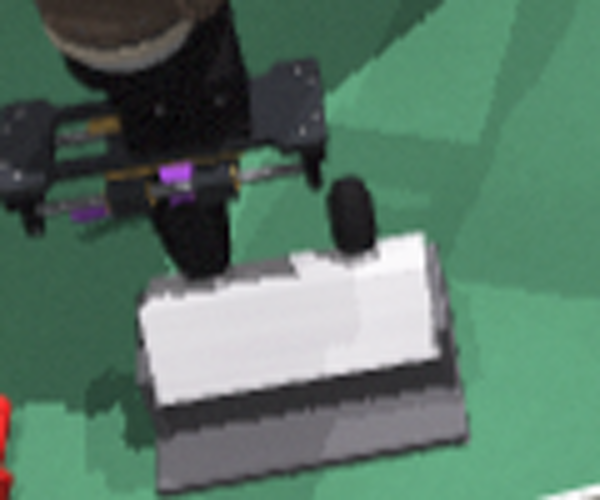

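The fingers hold the square head at (200,240), with the opening at 22 mm as expected, and the round tool at (352,215) is untouched. Pulling along the pin's axis.

```bash
python3 -m pendant '[[[0,-0.002,0,-0.0035,0],[0,-0.004,0,-0.007,0],[0,-0.006,0,-0.0104,0],[0,-0.0085,0,-0.0147,0],[0,-0.011,0,-0.019,0],[0,-0.0135,0,-0.0234,0],[0,-0.0165,0,-0.0286,0],[0,-0.0195,0,-0.0338,0]]]'
python3 -m pendant '[[[0,-0.003,0,-0.0052,0],[0,-0.006,0,-0.0104,0],[0,-0.009,0,-0.0156,0],[0,-0.012,0,-0.0208,0],[0,-0.016,0,-0.0277,0],[0,-0.022,0,-0.0381,0],[0,-0.03,0,-0.052,0],[0,-0.04,0,-0.07,0]]]'
python3 - <<'E'
from h import *
import pickle
for n in('scene','top'):
    c=cam(n);pickle.dump(c,open(n+'2.pkl','wb'))
    save(c,n+'2.png',(80,230,120,250) if n=='scene' else (300,420,150,300),4)
p=env.state()['eef_pos'];psi=-.297
print('tcp X',p[0]*np.cos(psi)+p[1]*np.sin(psi),'Y',-p[0]*np.sin(psi)+p[1]*np.cos(psi),p[2],env.state()['ft_force'],env.state()['opening'])
E
```

```text
t: 17.4
eef_pos: [480.4, -336.4, 129.3]
tcp_rot: [-3.14, -0.001, -0.3]
ft_force: [4.6, 4.2, -3.5]
opening: 0.232
t: 18.2
eef_pos: [441.0, -325.0, 200.1]
tcp_rot: [-3.141, 0.001, -0.3]
ft_force: [0.3, -0.2, -1.0]
opening: 0.23
tcp X 517.3741166075246 Y -182.182452836982 201.93333123303242 [ 0.19221734  0.05076202 -1.70268652] 0.2287804201063502
```

View pics/scene2.png

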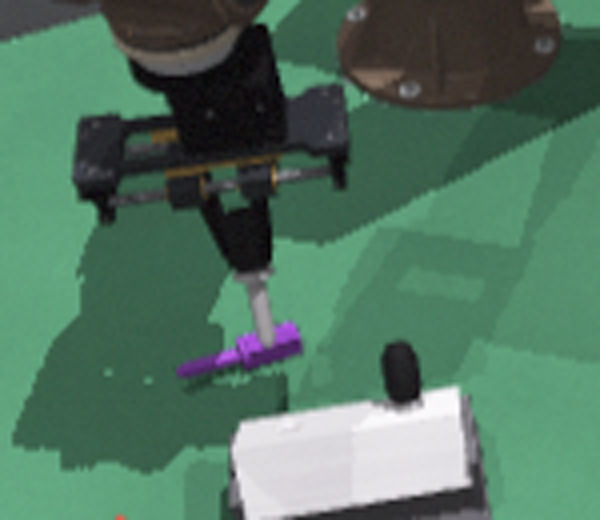

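The pin is out cleanly, still leaning, with its foot over the purple decoy and well above it. I'll rise, go over the lug and turn a quarter, so the jaws lie along stand x and the head leans away from the tray.

```bash
python3 -m pendant '[[[0,0,0,-0.03,0],[0,0,0,-0.06,0],[0,-0.004,-0.05,-0.06,0],[0,-0.004,-0.1,-0.06,0],[0,-0.004,-0.15,-0.06,0],[0,-0.004,-0.2,-0.06,0],[0,-0.004,-0.25,-0.06,0],[0,-0.004,-0.3,-0.06,0]]]'
python3 -m pendant '[[[0,0,-0.04,0,-0.14],[0,0,-0.08,0,-0.28],[0,0,-0.08,0,-0.42],[0,0,-0.08,0,-0.56],[0,0,-0.08,0,-0.7],[0,0,-0.08,0,-0.84],[0,0,-0.08,0,-0.98],[0,0,-0.08,0,-1.12]]]'
python3 -m pendant '[[[0,0,0,0,-0.15],[0,0,0,0,-0.3],[0,0,0,0,-0.45],[0,0,0,0,-0.45],[0,0,0,0,-0.45],[0,0,0,0,-0.45],[0,0,0,0,-0.45],[0,0,0,0,-0.45]]]'
python3 - <<'E'
from h import *
import pickle
c=cam('wrist');pickle.dump(c,open('w4.pkl','wb'));save(c,'w4.png')
s=env.state();print(s['eef_pos'],s['tcp_rot'])
E
```

```text
t: 19.1
eef_pos: [526.9, -35.7, 259.1]
tcp_rot: [3.142, -0.0, -0.3]
ft_force: [1.2, 0.8, -0.3]
opening: 0.234
t: 19.9
eef_pos: [550.3, 38.7, 258.8]
tcp_rot: [-3.142, 0.0, 0.826]
ft_force: [0.9, 0.7, -0.2]
opening: 0.23
t: 20.7
eef_pos: [550.3, 38.7, 259.1]
tcp_rot: [3.142, 0.0, 1.269]
ft_force: [0.8, -0.0, -1.3]
opening: 0.228
[550.29867736  38.6743355  259.10973707] [3.14149583e+00 6.27073267e-05 1.26886897e+00]
```

View pics/w4.png

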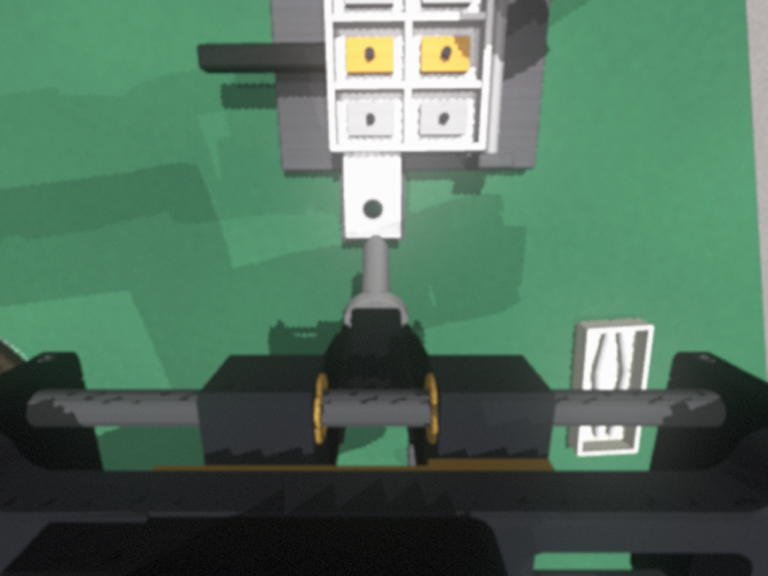

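The pin hangs leaning, its foot at (376,240), and the lug hole is at (373,209) with everything square. I'll get both in tool axes.

```bash
cat > tip.py <<'E'
from h import *
import sys
def run(hz=60):
    s=env.state();c=cam('wrist');R=Ro.from_euler('xyz',s['tcp_rot']).as_matrix();T=(pts(c)-s['eef_pos'])@R
    x,y,z=T[...,0],T[...,1],T[...,2];g=c['image'].max(-1)
    # pin shank: between collar and tip
    m=(abs(y)<11)&(x>-15)&(x<75)&(z>-2)&(z<75)&(c['range_z']>0)&(np.arange(384)[:,None]<225)
    rows=[(v,T[v][m[v]]) for v in range(384) if m[v].sum()>=2]
    L=np.array([[q[:,0].mean(),(q[:,1].min()+q[:,1].max())/2,q[:,2].min(),np.ptp(q[:,1]),v] for v,q in rows])
    print('rows of pin (x,y,z,width,v):');print(L[::max(1,len(L)//9)].round(1));print('tip row',L[0].round(1))
    # hole: dark spot in lug plane
    C=np.array([ (0,0,0)]);M=np.array(c['tool_from_camera']);zt=s['eef_pos'][2]-hz
    v,u=np.mgrid[:384,:512];d=np.stack([(u-c['cx'])/c['fx'],(v-c['cy'])/c['fy'],np.ones(u.shape)],-1)@M[:3,:3].T
    k=(zt-M[2,3])/d[...,2];Q=d*k[...,None]+M[:3,3]
    lug=((c['image'].min(-1)>150)).astype(np.uint8)
    dark=((g<120)&(abs(Q[...,1])<40)&(Q[...,0]>10)&(Q[...,0]<130)).astype(np.uint8)
    n,l,st,ce=cv2.connectedComponentsWithStats(dark)
    for i in range(1,n):
        if 25<st[i,4]<900:
            u0,v0=ce[i]; 
            print('dark',st[i],'tool xy',Q[int(round(v0)),int(round(u0))].round(1),'size',(st[i,2]*k[int(v0),int(u0)]/c['fx']).round(1))
    return c
if __name__=='__main__': run()
E
python3 tip.py
```

```text
rows of pin (x,y,z,width,v):
[[ 4.33e+01 -7.00e-01  5.36e+01  3.40e+00  1.56e+02]
 [ 4.04e+01 -7.00e-01  4.28e+01  9.80e+00  1.61e+02]
 [ 3.71e+01 -7.00e-01  3.88e+01  1.31e+01  1.66e+02]
 [ 3.40e+01 -7.00e-01  3.38e+01  1.28e+01  1.71e+02]
 [ 3.11e+01 -2.00e-01  2.87e+01  1.34e+01  1.76e+02]
 [ 2.82e+01 -3.00e-01  2.45e+01  1.31e+01  1.81e+02]
 [ 2.56e+01 -3.00e-01  1.92e+01  1.28e+01  1.86e+02]
 [ 2.30e+01 -3.00e-01  1.44e+01  1.26e+01  1.91e+02]
 [ 2.37e+01 -3.00e-01 -3.00e-01  1.55e+01  1.96e+02]
 [ 2.08e+01  1.00e-01 -2.00e+00  2.16e+01  2.01e+02]
 [ 1.76e+01  1.00e-01 -1.90e+00  2.14e+01  2.06e+02]]
tip row [ 43.3  -0.7  53.6   3.4 156. ]
dark [221 102   7  19 119] tool xy [ 84.5 -35.2 199.1] size 9.2
dark [268 102  14  18 178] tool xy [ 87.   30.7 199.1] size 18.4
dark [243 134  11  11  87] tool xy [ 46.9  -3.6 199.1] size 14.9
dark [228 160  17   6  93] tool xy [ 15.5 -20.4 199.1] size 23.6
dark [256 160  10   6  48] tool xy [ 15.5  14.4 199.1] size 13.9
```

```bash
python3 -m pendant '[[[0,0.005,-0.003,0.03,0],[0,0.005,-0.003,0.06,0],[0,0.005,-0.003,0.085,0],[0,0.005,-0.003,0.105,0],[0,0.005,-0.003,0.12,0],[0,0.005,-0.003,0.13,0],[0,0.005,-0.003,0.132,0],[0,0.005,-0.003,0.132,0]]]'
python3 tip.py
python3 -c "
from h import *
c=cam('wrist');save(c,'w5.png',(170,330,80,200),5)"
```

```text
t: 21.6
eef_pos: [549.1, 44.3, 127.3]
tcp_rot: [3.141, 0.0, 1.27]
ft_force: [0.2, 1.2, -0.8]
opening: 0.232
rows of pin (x,y,z,width,v):
[[ 7.48e+01 -3.00e-01  6.65e+01  2.14e+01  1.17e+02]
 [ 6.65e+01  2.00e-01  6.67e+01  2.08e+01  1.27e+02]
 [ 5.80e+01  2.00e-01  6.67e+01  2.09e+01  1.37e+02]
 [ 4.93e+01  2.00e-01  6.69e+01  2.11e+01  1.47e+02]
 [ 4.16e+01  1.00e-01  5.10e+01  2.14e+01  1.57e+02]
 [ 3.49e+01  2.00e-01  3.73e+01  2.16e+01  1.67e+02]
 [ 2.84e+01 -3.00e-01  2.71e+01  2.09e+01  1.77e+02]
 [ 2.51e+01 -3.00e-01  1.77e+01  1.27e+01  1.87e+02]
 [ 2.31e+01 -3.00e-01 -1.00e+00  1.82e+01  1.97e+02]
 [ 1.66e+01  1.80e+00 -1.70e+00  1.81e+01  2.07e+02]]
tip row [ 74.8  -0.3  66.5  21.4 117. ]
dark [244  56   9  12  83] tool xy [117.6  -2.3  67.3] size 7.3
```

View pics/w5.png

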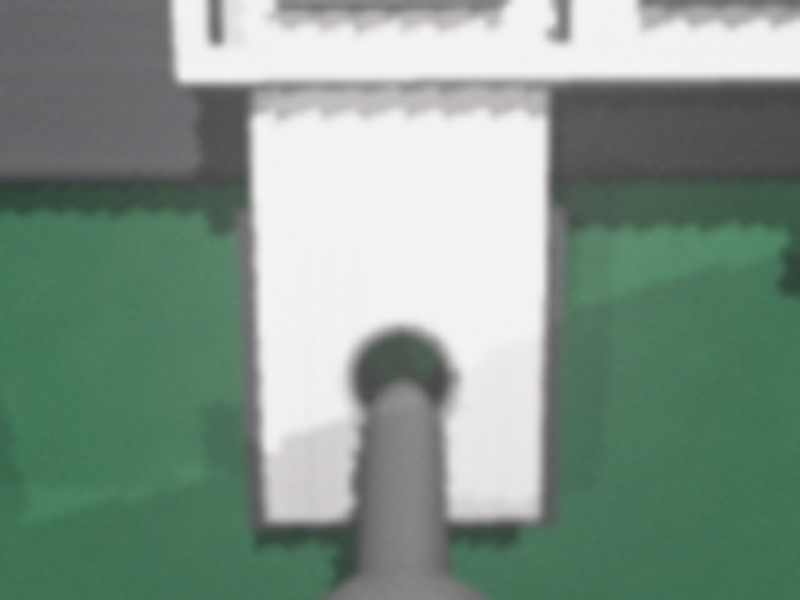

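The foot at (403,385) sits over the hole, whose centre is about (404,375) in the crop, aligned sideways within 1 mm. Now to lower the foot into the hole.

```bash
python3 -m pendant '[[[0,0.001,0,0.003,0],[0,0.001,0,0.006,0],[0,0.001,0,0.009,0],[0,0.001,0,0.012,0],[0,0.001,0,0.014,0],[0,0.001,0,0.016,0],[0,0.001,0,0.017,0],[0,0.001,0,0.017,0]]]'
```

```text
t: 22.5
eef_pos: [549.8, 45.7, 110.4]
tcp_rot: [3.14, -0.001, 1.269]
ft_force: [1.3, 6.0, 2.8]
opening: 0.228
```

```bash
python3 -m pendant '[[[0,0.0033,0,-0.0015,0],[0,0.0067,0,-0.003,0],[0,0.01,0,-0.0045,0],[0,0.0136,0,-0.0058,0],[0,0.017,0,-0.0068,0],[0,0.0207,0,-0.0078,0],[0,0.0207,0,-0.0078,0],[0,0.0207,0,-0.0078,0]]]'
cat > sh.py <<'E'
from h import *
s=env.state();c=cam('wrist');R=Ro.from_euler('xyz',s['tcp_rot']).as_matrix();T=(pts(c)-s['eef_pos'])@R
lz=s['eef_pos'][2]-60.5
x,y,z=T[...,0],T[...,1],T[...,2]
m=(abs(y)<3)&(x>-20)&(x<70)&(z>-5)&(z<lz-3)&(np.arange(384)[:,None]<215)
print('tcp',s['eef_pos'],'lug plane tool z',lz)
for v in range(120,215,5):
    if m[v].sum()>2: print(v,x[v][m[v]].mean().round(1),z[v][m[v]].mean().round(1))
E
python3 sh.py
```

```text
t: 23.3
eef_pos: [555.0, 64.6, 117.9]
tcp_rot: [-3.141, 0.002, 1.27]
ft_force: [-1.4, -5.3, 1.2]
opening: 0.234
tcp [554.96722057  64.63983715 117.93300421] lug plane tool z 57.43300421402125
175 28.1 49.3
180 25.4 42.4
185 22.8 36.1
190 20.2 30.4
195 17.9 24.4
200 15.6 18.9
205 17.2 2.0
210 13.5 2.6
```

The lean has dropped from 30° to 22° and the foot is still engaged. Continuing.

```bash
python3 -m pendant '[[[0,0.003,0,-0.0008,0],[0,0.006,0,-0.0015,0],[0,0.009,0,-0.0022,0],[0,0.012,0,-0.0028,0],[0,0.015,0,-0.0032,0],[0,0.0175,0,-0.0035,0],[0,0.0175,0,-0.0035,0],[0,0.0175,0,-0.0035,0]]]'
python3 sh.py
```

```text
t: 24.15
eef_pos: [560.2, 81.2, 121.6]
tcp_rot: [-3.141, 0.002, 1.27]
ft_force: [-3.0, -5.2, 3.0]
opening: 0.227
tcp [560.15234947  81.23045168 121.59533384] lug plane tool z 61.09533383670026
140 56.9 48.6
190 13.2 56.6
195 11.3 47.4
200 9.4 39.3
205 7.5 31.7
210 5.9 24.4
```

```bash
python3 -m pendant '[[[0,0.002,0,0,0],[0,0.004,0,0,0],[0,0.006,0,0,0],[0,0.008,0,0,0],[0,0.009,0,0,0],[0,0.009,0,0,0],[0,0.009,0,0,0],[0,0.009,0,0,0]]]'
python3 sh.py
```

```text
t: 25.0
eef_pos: [562.9, 89.8, 121.8]
tcp_rot: [-3.141, 0.002, 1.27]
ft_force: [-3.2, -5.3, 4.9]
opening: 0.234
tcp [562.91624392  89.7760897  121.8050031 ] lug plane tool z 61.305003102493785
125 68.5 52.6
150 48.9 48.5
155 44.8 49.2
200 4.7 54.4
205 3.0 45.5
210 1.6 36.8
```

```bash
cat > prof.py <<'E'
from h import *
s=env.state();c=cam('wrist');R=Ro.from_euler('xyz',s['tcp_rot']).as_matrix();T=(pts(c)-s['eef_pos'])@R
g=c['image'].max(-1)
u=int(round(np.median(np.where((abs(T[205,:,1])<2))[0])))
for v in range(190,262,3): print(v,T[v,u].round(1),g[v,u])
save(c,'w6.png',(170,340,150,270),4.5)
E
python3 prof.py
```

```text
190 [11.5  0.2 63. ] 215
193 [ 8.8  0.2 62.5] 216
196 [ 6.   0.2 62.4] 210
199 [ 4.8  0.2 57. ] 126
202 [ 4.3  0.1 49.9] 113
205 [ 3.3  0.1 44.6] 112
208 [ 2.7  0.1 38.5] 112
211 [ 1.   0.1 35.9] 112
214 [ 0.8  0.1 29.3] 111
217 [5.7 0.1 9.7] 109
220 [4.7 0.  6.4] 126
223 [3.5 0.  3.9] 151
226 [0.7 0.  5.2] 122
229 [ 0.7  0.  -0. ] 47
232 [ 0.8  0.  -5.4] 45
235 [-0.3  0.  -7.7] 41
238 [ -0.9   0.  -11. ] 39
241 [ -1.5   0.  -14.2] 38
244 [ -2.   -0.  -17.3] 36
247 [ -2.   -0.  -21.4] 33
250 [ -2.9  -0.  -23.4] 34
253 [ -3.1  -0.  -26.8] 36
256 [ -3.4  -0.  -29.9] 32
259 [ 28.   -0.2 -88.8] 42
```

View pics/w6.png

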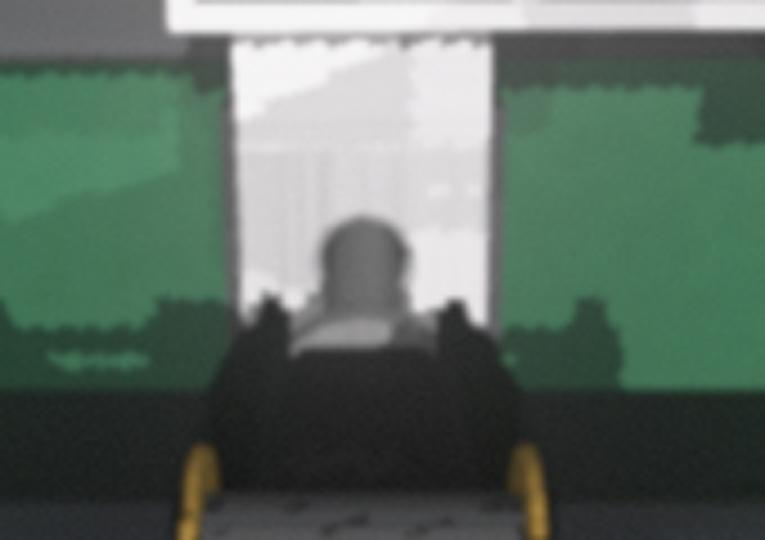

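The view shows the foot at about (365,220) resting on the far rim of the hole, pin now about 9° off vertical. The head slid 13 mm in the pads. At 9° the shank fits the lug hole, so I'll lift a little, re-centre and insert.

```bash
python3 -m pendant '[[[0,0,0,-0.004,0],[0,-0.0045,0,-0.004,0],[0,-0.0045,0,-0.004,0],[0,-0.0045,0,-0.001,0],[0,-0.0045,0,0.002,0],[0,-0.0045,0,0.004,0],[0,-0.0045,0,0.006,0],[0,-0.0045,0,0.006,0]]]'
python3 prof.py
```

```text
t: 25.9
eef_pos: [561.7, 86.1, 115.0]
tcp_rot: [-3.141, 0.0, 1.27]
ft_force: [0.2, 0.7, -1.3]
opening: 0.234
190 [13.   0.2 57.2] 209
193 [10.4  0.2 56.7] 211
196 [ 7.6  0.2 57. ] 149
199 [ 5.5  0.2 54.8] 101
202 [ 4.5  0.1 49.2] 109
205 [ 3.5  0.1 43.9] 111
208 [ 2.6  0.1 38.8] 110
211 [ 1.8  0.1 33.7] 109
214 [ 1.   0.1 28.8] 108
217 [6.1 0.1 8.8] 107
220 [5.7 0.  3.9] 126
223 [3.3 0.  4.4] 147
226 [0.9 0.  4.8] 120
229 [ 1.1  0.  -1.1] 46
232 [ 0.   0.  -3.6] 45
235 [-0.5  0.  -7.2] 40
238 [ -0.4   0.  -12. ] 36
241 [ -1.2   0.  -14.7] 36
244 [ -1.9   0.  -17.4] 36
247 [ -2.8  -0.  -19.8] 35
250 [ -2.5  -0.  -24.2] 34
253 [ -3.2  -0.  -26.6] 32
256 [ -3.7  -0.  -29.4] 33
259 [ 28.1  -0.2 -89.1] 39
```

No contact force and the foot is about 4 mm inside the hole. Going deeper, easing upright.

```bash
python3 -m pendant '[[[0,0,0,0.002,0],[0,0,0,0.004,0],[0,0.0005,0,0.006,0],[0,0.001,0,0.008,0],[0,0.0015,0,0.01,0],[0,0.002,0,0.012,0],[0,0.002,0,0.012,0],[0,0.002,0,0.012,0]]]'
python3 prof.py | sed -n '1,8p;14,24p'
```

```text
t: 26.75
eef_pos: [562.3, 87.9, 103.3]
tcp_rot: [-3.141, 0.0, 1.27]
ft_force: [-0.1, -1.5, -0.7]
opening: 0.225
190 [16.6 -0.7 43.9] 202
193 [14.1 -0.7 43.7] 203
196 [11.6 -0.7 43.2] 202
199 [ 8.3 -0.7 45.4] 203
202 [ 6.  -0.7 44.4] 146
205 [ 4.  -0.7 42.4] 103
208 [ 2.9 -0.7 38.1] 105
211 [ 2.1 -0.7 33. ] 104
229 [ 1.2 -0.6 -1.3] 44
232 [-0.  -0.6 -3.5] 43
235 [-0.3 -0.6 -7.6] 39
238 [ -0.9  -0.6 -11.1] 37
241 [ -2.   -0.6 -13.1] 33
244 [ -2.   -0.6 -17.4] 34
247 [ -2.7  -0.6 -20. ] 33
250 [ -3.2  -0.6 -22.9] 33
253 [ -2.9  -0.6 -27.2] 34
256 [ -3.4  -0.6 -30. ] 28
259 [ 28.2  -0.5 -89.2] 39
```

```bash
python3 -m pendant '[[[0,0.001,0,0.0015,0],[0,0.002,0,0.003,0],[0,0.003,0,0.0045,0],[0,0.004,0,0.006,0],[0,0.005,0,0.0075,0],[0,0.006,0,0.009,0],[0,0.007,0,0.0095,0],[0,0.008,0,0.0095,0]]]'
python3 prof.py | sed -n '1,8p;14,24p'
```

```text
t: 27.6
eef_pos: [564.6, 94.9, 94.0]
tcp_rot: [-3.141, 0.001, 1.27]
ft_force: [-2.5, -5.7, 2.2]
opening: 0.23
190 [18.8 -0.7 35.6] 205
193 [16.4 -0.7 35.3] 205
196 [14.1 -0.7 34.8] 209
199 [11.6 -0.7 34.6] 204
202 [ 8.8 -0.7 35.5] 200
205 [ 6.4 -0.7 35.1] 202
208 [ 4.2 -0.7 34.1] 200
211 [ 1.4 -0.7 34.9] 201
229 [-1.7 -0.7  5.5] 146
232 [-2.7 -0.7  2.7] 60
235 [-2.8 -0.6 -2.3] 40
238 [-3.5 -0.6 -5.5] 38
241 [ -3.1  -0.6 -10.9] 36
244 [ -3.3  -0.6 -14.8] 35
247 [ -3.5  -0.6 -18.5] 33
250 [ -4.4  -0.6 -20.6] 34
253 [ -4.   -0.6 -25.2] 32
256 [ -4.5  -0.6 -27.8] 27
259 [ 27.9  -0.5 -88.7] 37
```

The lean is about 4° with the pin 25 mm in, so it is captured. I'll open, let it seat, and re-centre on the head.

```bash
python3 -m pendant '[[[0.2,0,0,0,0],[0.3,0,0,0,0],[0.45,0,0,0,0],[0.45,0,0,0,0],[0.45,0,0,0,0],[0.45,0,0,0,0],[0.45,0,0,0,0],[0.45,0,0,0,0]]]'
python3 prof.py
```

```text
t: 28.45
eef_pos: [564.8, 95.7, 93.9]
tcp_rot: [3.142, 0.0, 1.27]
ft_force: [0.2, -0.6, 0.2]
opening: 0.449
190 [18.8  0.9 35.4] 204
193 [16.4  0.9 35.4] 201
196 [13.9  0.9 35.4] 200
199 [11.5  0.9 34.8] 202
202 [ 9.3  0.9 33.9] 201
205 [ 6.6  0.9 34.7] 201
208 [ 4.   0.9 34.8] 201
211 [ 2.5  0.9 31.7] 122
214 [ 0.8  0.9 29.4] 142
217 [-1.6  0.9 29.1] 110
220 [-0.7  0.8 20.4] 51
223 [-0.8  0.8 14.4] 50
226 [-1.2  0.8  9.8] 47
229 [-0.5  0.7  2.6] 49
232 [-0.8  0.7 -1.8] 44
235 [-1.4  0.7 -5.3] 42
238 [ -1.    0.7 -10.8] 42
241 [ -1.    0.6 -15.2] 38
244 [ -2.    0.6 -17.2] 39
247 [ -3.7   0.6 -18. ] 37
250 [ -6.    0.6 -17.5] 42
253 [ -8.8   0.6 -16.3] 37
256 [-10.6   0.6 -16.8] 31
259 [ 28.5   0.2 -89.8] 40
```

Released, the pin dropped in: head top at about 111 mm (112 expected), collar at about 65 mm, upright. I'll confirm with a gentle press from above using closed fingers.

```bash
python3 -m pendant '[[[0.45,0,0,-0.02,0],[0.45,0,0,-0.05,0],[0,-0.012,0,-0.06,0],[0,-0.012,0,-0.06,0],[0,-0.012,0,-0.06,0],[0,-0.012,0,-0.06,0],[0,-0.012,0,-0.06,0],[0,-0.012,0,-0.06,0]]]'
python3 -m pendant '[[[0,0,0,0.01,0],[0,0,0,0.02,0],[0,0,0,0.03,0],[0,0,0,0.036,0],[0,0,0,0.039,0],[0,0,0,0.041,0],[0,0,0,0.0425,0],[0,0,0,0.0435,0]]]'
```

```text
t: 29.3
eef_pos: [561.1, 84.3, 153.2]
tcp_rot: [-3.141, 0.0, 1.27]
ft_force: [-0.7, -0.5, -0.2]
opening: 0.026
t: 30.1
eef_pos: [562.0, 84.2, 112.1]
tcp_rot: [3.139, -0.001, 1.27]
ft_force: [-5.0, -1.4, 23.8]
opening: 0.003
```

The press stops at 112.1 mm with 24 N, so the pin is fully seated. Retreating for final checks.

```bash
python3 -m pendant '[[[0,0,0,-0.03,0],[0,0,0,-0.07,0],[0,0,0,-0.11,0],[0,0,0,-0.15,0],[0,-0.04,0,-0.17,0],[0,-0.08,0,-0.18,0],[0,-0.1,0,-0.18,0],[0,-0.1,0,-0.18,0]]]'
python3 tilt.py; python3 rackm.py top.pkl | head -2
python3 - <<'E'
from h import *
import pickle
c=cam('wrist');P=pts(c);psi=-.302
X=P[...,0]*np.cos(psi)+P[...,1]*np.sin(psi);Y=-P[...,0]*np.sin(psi)+P[...,1]*np.cos(psi);z=P[...,2]
m=(abs(X-510.6)<20)&(abs(Y-245.5)<20)&(z>95)&(z<125)
print('head',m.sum(),X[m].mean(),Y[m].mean(),np.percentile(z[m],[5,50,95]),'ext',np.percentile(X[m],[2,98]),np.percentile(Y[m],[2,98]))
a=pickle.load(open('top.pkl','rb'))['image'].astype(int);t=cam('top');d=(abs(t['image'].astype(int)-a).max(-1)>60).astype(np.uint8)
for n,(u0,u1,v0,v1) in dict(box=(280,345,110,155),reel=(88,135,150,190),hyg=(98,140,200,225),tool=(325,345,190,215),purple=(338,382,252,272),red=(398,424,188,228)).items(): print(n,d[v0:v1,u0:u1].sum())
print(env.state()['ft_force'],env.state()['eef_pos'])
E
```

```text
t: 30.9
eef_pos: [531.1, -13.2, 291.3]
tcp_rot: [3.14, 0.0, 1.267]
ft_force: [0.8, -0.1, -1.8]
opening: 0.003
wrist n 598 slope deg 0.13 height-based deg -0.57
scene n 48 slope deg 0.2 height-based deg -0.17
top expected non-empty vector for x
blob [332 198   8  13  86] X [561.6 595.2] Y [-96.5 -85.  -75.8] z [106.6 128.8 137.1]
blob [361 208   9  14  98] X [559.2 593.9] Y [-186.8 -174.8 -167.6] z [102.7 127.  137. ]
head 338 510.59178825777116 247.0958649725921 [109.1117697  110.69363745 112.07282965] ext [500.13779326 521.18886063] [236.56065409 257.47208508]
box 0
reel 0
hyg 0
tool 0
purple 0
red 0
[ 0.42734549 -0.07289648  0.11143303] [531.80370693 -10.48655329 290.21474854]
```

All checks agree, so I'm handing it in.

```bash
python3 -c "
from cell import env
print(env.job_done())"
```

```text
the job is handed in; nothing more can be done
None
```

The job is done and handed in at about 31 s of the 72 s allowed. The tray was tipped and lowered, and it is now locked with the square-headed pin.

- **Tilt:** I raised the tray to about 29.8° (the final readings ran from 29.5 to 30.05°) and held it there for about 2 s. It never went above about 30°. I then lowered it onto its stop and pressed until it read about 30 N.
- **Lock pin:** I drew the pin from the rack along its lean, stood it upright in the lug hole, released it and it dropped in. A press from above stopped at 112.1 mm with 24 N, and 112 mm is where the head should be when fully in.
- **Last checks:** The tray slope is 0.1–0.2° and the head top is at about 111 mm over the lug. The top view shows no change at the box, reel, hygrometer, round tool or the purple and red look-alikes. The gripper was clear of everything with no force on it.

**What went wrong or disagreed:**
- On the first try at standing the pin up, its foot slid onto the rim of the lug hole and the head slipped about 13 mm in the pads. I lifted it, re-centred and it went in.
- The camera heights read about 0.5° low on tilt compared with the slope at level, which I put down to calibration offset.
- The final top-camera tilt check gave no reading.

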